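# Find where the box lid binds, back it off and lock it

### The job

The sliding lid of the long wooden box binds somewhere on its way along the rails. Slide it by its grip towards the small steel drag marker, pushing the marker along with the lid, and go on gently until you feel the lid bind - do not force it into the tight spot. Then back the lid off about 20 mm from where it has left the marker, and flip the small lever on the lid fully over, away from you, to lock it there; do not touch the marker yourself, and leave the things round about as they are.

Things in the scene. Friction and masses are not known exactly. Their poses are not given: they have to be found in the camera images.
- box: long open wooden box, 130 x 400 x 86 mm high, fixed; origin at the centre of its underside; y axis along the lid's track towards the marker, x across it, away from the robot, z up. A teaspoon and a scoop lie inside. The tight spot is hidden in its rear rail, unmarked: it begins at a lid origin somewhere from -30 to +75 mm along box y, and adds about 1.1 N of resistance per mm from there on
- lid: sliding lid, a wooden panel 104 x 160 mm; origin mid top face, 80 mm above the worktop, axes as the box's; slides along box y only, from -105 to +95 mm. It runs with 1.2 N, pushing the marker 2 N. Well bound: 6 to 14 N along the track at the grip (at rest, friction may hide 2 N). Forced: over 19 N, 15 mm into the spot. The spot is springy. A batten 10 mm high on its +y edge pushes the marker
- lid_grip (a point): point in the lid's upright wooden grip, a block 40 mm long across the track (box x), 18 mm thick along it (box y), rising to 48 mm above the lid; the point lies on its middle, 30 mm above the lid (110 mm above the worktop). Pinch it from above across its 18 mm
- lid_edge (a point): middle of the leading (+y) face of the lid's batten, where it meets the marker; moves with the lid
- marker: drag marker, a steel rider on the front (robot side) rail, 14 mm along the track, 32 mm across, 12 mm high; origin on the box's middle line, axes as the box's. The lid pushes it along (box +y) and it stays where it is left, so it shows how far the lid has been
- marker_face (a point): middle of the marker's -y face, which the lid's batten pushes; the gap between lid and marker is the distance from lid_edge to marker_face along box y, 0 when they touch
- lock (a joint): angle of the lock lever, rad: 0 leaning towards the robot (box -x), 1.0 fully over, leaning away (box +x); it stays where it is left
- lock_tip (a point): centre of the 14 mm ball at the tip of the lock lever, a steel rod 45 mm long standing on the lid's near, -y part; it swings in the box's x-z plane about a pivot 94 mm above the worktop. At 0 the ball is 134 mm above the worktop, 22 mm nearer the robot than the pivot; at 1.0 rad as high, 22 mm beyond it. Pushing the ball along box +x takes 1 to 2 N. It is 74 mm along -y from the grip
- grey_mug: dark grey mug, 86 x 119 x 99 mm, standing to the right; origin under its centre; bystander
- spice_jar: spice jar with green cap, 46 mm across, 106 mm high, standing to the left; origin under its centre; bystander
- timer: white and black kitchen timer, 62 mm across, 54 mm high, standing to the left; origin under its centre; bystander
- shaker: grey-topped glass shaker, 44 mm across, 90 mm high, standing to the right; origin under its centre; bystander

How it is judged:
By the outcome, as a careful person would: the job done as asked, in the order asked, and still so for the second after the job is handed in, with the robot touching nothing.
It also fails if it takes over 56 s, if anything falls off the work surface, if the arm or the gripper's body presses on something with over 40 N, if the wrist force passes 120 N, or if a joint passes its speed limit or range.

### The arm

A 7-joint arm with a two-finger parallel gripper is mounted at the origin on a cart in front of the work surface, level with it; the furniture and walls round the work are solid. World frame = base frame: x ahead of the robot, y to its left, z up, the work surface at z = 0. Lengths are in m, angles in rad, forces in N, time in s.
With the tool pointing down it reaches from about 0.4 to 0.875 m from the base axis. Payload 4.4 kg.
Tool frame: the origin (TCP) lies at the very end of the fingers, on their centre line; the grasp point (between the pads) lies 19 mm behind it (ctrl.grip_depth is the distance from the TCP to the grasp point, in m); z points along the fingers, y is the line along which they close (so a half turn about z gives the same grasp; the last joint's range is limited). The gripper opens to 85 mm and grips with 20 to 120 N. Pads are 22 mm wide; open, the fingers measure 114 mm over their backs; the gripper's body (76 mm by 85 mm) begins 54 mm behind the grasp point. The pads swing forward as they close: fully open they stand 13 mm farther back than shut.
Start: joints at [1.224, 0.628, 0.038, 1.517, -0.027, 0.996, -0.02], TCP at [0.18, -0.625, 0.231] pointing down, gripper open.
Joint ranges: [-3.06, 3.06], [-0.37, 2.12], [-1.25, 1.32], [0.18, 2.47], [-1.1, 4.24], [0.23, 1.98], [-2.94, 2.94]. Speed limits (rad/s): [2.57, 2.57, 3.14, 3.14, 3.14, 3.14, 3.14].

### API

Orientations are given as a unit quaternion [x, y, z, w].
In Python, from station import ctrl gives the robot as it stands. The module is installed in compiled form; this text tells all that it offers.
- The arm moves only by the tool arm_command, never from a script. Its argument "rows" is a list of rows, each an object of numbers: "dx", "dy", "dz": the shift along the tool's x, y, z scaled (see below); "wx", "wy", "wz": the turn, a rotation vector about the tool's x, y, z scaled (see below); "fingers": the finger opening in mm, from 0 to 85.4. A call has 1 to 10 rows; each row shifts and turns the commanded pose from where the row before left it, along the tool's axes as they then stand; what a row does not reach is not made up. The controller multiplies each number of a shift by 3 cm and each number of a turn by 0.15 rad. A row lasts 1/8 s, in which the tool goes at most 62.5 mm and 10.7 degrees, less where a joint would pass 70% of its speed; a pose out of reach is approached as far as the arm can. A call with a number of a shift or a turn outside -1 to 1 is refused whole. A call with a gripper value outside its range is refused whole. The fingers move at their own pace and stop on an object; "newtons" is the grip in N (left out, the last holds). Time passes only in rows, so rows that do not move let the fingers close. It gives the time, the measured TCP pose, the force, the opening and the grip force at its end, in the units of the state.
- ctrl.state(): the state, without advancing time (a new reading comes with each control period).
- ctrl.capture(name): name is "scene" or "top" or "wrist"; returns (picture, depth): 384x512x3 uint8, blue, green, red; 384x512 float32, m along the optical axis (not along the pixel's ray), 0 where there is no reading.
- ctrl.camera_model(name): a dict with "fx", "fy", "cx", "cy" (pixels), "R" (3x3) and "t" (3): a world point X has camera coordinates R X + t; the wrist camera has in their place "mount" (4x4, takes a point from camera to tool coordinates, whose origin is the TCP and whose axes are the flange's). Camera axes: x right, y down, z forward; pixel columns grow to the right and rows downward; lengths in m; the calibration is good to about 2 mm. A picture is of the moment at which its call begins: read the wrist's pose just before it. camera_model takes no time and is no camera call.
- ctrl.sign_off(): hands the job in; it is judged then, once.
Trained networks look in the newest picture that a camera, given by its name, has taken for a name from the list of things; names that differ only in an ending like _2 or _b are one class to them, and where a whole thing is asked for, a point or a joint stands for the part that bears it (a point fixed in the world has none). Each returns a list of dicts, best first, with "score" (0 to 1); they miss things now and then, are a little off and sometimes report something else, mostly with a low value. They report only what shows in the picture. A call takes as long as a camera call.
- ctrl.trace(camera, thing): "pixels" (384x512 bool, what is visible of it) and "point" ([column, row] in pixels, amid what is visible of it).
- ctrl.place_of(camera, thing): "point" ([column, row] in pixels: a listed point, or the origin of a listed thing).
The state is a dict: "clock": time; "joint_positions": joint angles; "dq": joint speeds; "joint_efforts": joint torques, N m; "eef_pos": TCP position; "orientation": TCP orientation; "wrist_force": force on the tool from outside, world axes, zero at the start; "ft_torque": the same for the moment, N m; "opening": finger opening in m; "grip_force": force on a finger pad.
Only numpy, scipy, OpenCV 4.12 (cv2) and the standard library are available. Lean on these libraries where they do the work, as an engineer would, in place of code of your own. Each camera call takes 0.05 s, during which the arm holds its last target. There are 200 camera calls.

## Working session

There is one attempt and no reset: what is moved stays moved. The work goes in short steps, Python scripts to look and compute and a tool call to move; the robot and the scene stay as the last step left them, time stands still between calls to the robot, and variables do not carry over. Pictures are saved under pics/ and viewed, at most 10 in all, crops included, and the job is handed in when it is done.

Besides the shell and the picture viewer there is one more tool, called after "Call:" by a JSON object that holds its "api" and its "payload", one argument or row to a line. arm_command: Moves the arm, as the interface text tells. Its arguments: {"type":"object","properties":{"rows":{"type":"array","items":{"type":"object","properties":{"dx":{"type":"number","minimum":-1,"maximum":1},"dy":{"type":"number","minimum":-1,"maximum":1},"dz":{"type":"number","minimum":-1,"maximum":1},"wx":{"type":"number","minimum":-1,"maximum":1},"wy":{"type":"number","minimum":-1,"maximum":1},"wz":{"type":"number","minimum":-1,"maximum":1},"fingers":{"type":"number"}}}},"newtons":{"type":"number"}},"required":["rows"]}

```bash
mkdir -p pics
cat > h.py <<'E'
import numpy as np, cv2
from station import ctrl
from scipy.spatial.transform import Rotation as Ro
def ray(cam,px):
    m=ctrl.camera_model(cam)
    d=np.array([(px[0]-m['cx'])/m['fx'],(px[1]-m['cy'])/m['fy'],1.])
    if 'mount' in m:
        s=ctrl.state(); Rt=Ro.from_quat(s['orientation']).as_matrix(); M=np.array(m['mount'])
        return Rt@M[:3,3]+np.array(s['eef_pos']), Rt@M[:3,:3]@d
    R=np.array(m['R']);t=np.array(m['t'])
    return -R.T@t, R.T@d
def atz(cam,px,z):
    o,d=ray(cam,px); return o+d*(z-o[2])/d[2]
def atdepth(cam,px,dep):
    o,d=ray(cam,px); return o+d*dep[int(round(px[1])),int(round(px[0]))]
E
cat > a.py <<'E'
from h import *
s=ctrl.state(); print({k:np.round(v,3).tolist() for k,v in s.items()})
H={'lid':.08,'lid_grip':.11,'lid_edge':.085,'marker':None,'marker_face':None,'lock_tip':.134,'box':0,'grey_mug':0,'spice_jar':0,'timer':0,'shaker':0}
for c in ('scene','top'):
    p,d=ctrl.capture(c); cv2.imwrite(f'pics/{c}0.png',p)
    for n,z in H.items():
        for r in ctrl.place_of(c,n)[:2]:
            q=r['point']; 
            print(c,n,round(r['score'],2),np.round(q),'atz',atz(c,q,.09 if z is None else z).round(3),'dep',atdepth(c,q,d).round(3))
E
python3 a.py
```

```text
{'clock': 0.0, 'joint_positions': [1.224, 0.629, 0.038, 1.518, -0.027, 0.996, -0.02], 'dq': [0.001, -0.001, 0.0, 0.0, -0.0, 0.0, -0.0], 'joint_efforts': [-0.0, -56.34, 1.226, -19.344, 0.011, 0.01, 0.0], 'eef_pos': [0.18, -0.624, 0.23], 'orientation': [0.99, 0.14, -0.0, -0.001], 'wrist_force': [0.647, -0.697, -0.07], 'ft_torque': [0.002, -0.029, 0.035], 'grip_force': 0.0, 'opening': 0.085}
scene lid_grip 0.68 [237. 192.] atz [ 0.511 -0.014  0.11 ] dep [ 0.495 -0.003  0.127]
scene lid_grip 0.15 [336. 167.] atz [ 0.422 -0.373  0.11 ] dep [ 0.483 -0.441  0.041]
scene lid_edge 0.75 [229. 218.] atz [0.444 0.065 0.085] dep [0.519 0.018 0.001]
scene marker 0.52 [214. 216.] atz [0.478 0.099 0.09 ] dep [0.532 0.068 0.031]
scene marker_face 0.6 [217. 221.] atz [0.452 0.104 0.09 ] dep [0.45  0.106 0.093]
scene lock_tip 0.42 [267. 195.] atz [ 0.421 -0.069  0.134] dep [ 0.424 -0.072  0.13 ]
scene box 0.92 [226. 226.] atz [0.492 0.046 0.   ] dep [0.419 0.091 0.085]
scene grey_mug 0.55 [338. 171.] atz [ 0.497 -0.473  0.   ] dep [ 0.474 -0.446  0.027]
scene spice_jar 0.85 [127. 251.] atz [0.582 0.368
[... 609 characters left out ...]
209. 200.] atz [0.443 0.085 0.09 ] dep [0.445 0.088 0.055]
top lock_tip 0.45 [256. 204.] atz [ 0.431 -0.075  0.134] dep [ 0.43  -0.075  0.14 ]
top box 0.74 [256. 201.] atz [ 0.449 -0.079  0.   ] dep [ 0.441 -0.076  0.111]
top box 0.68 [236. 180.] atz [ 0.526 -0.003  0.   ] dep [ 0.511 -0.007  0.129]
top grey_mug 0.85 [365. 184.] atz [ 0.521 -0.471  0.   ] dep [ 0.521 -0.471  0.002]
top spice_jar 0.59 [135. 163.] atz [0.578 0.368 0.   ] dep [0.569 0.35  0.066]
top timer 0.75 [235. 185.] atz [ 0.507 -0.     0.   ] dep [ 0.494 -0.004  0.134]
top timer 0.5 [118. 208.] atz [0.414 0.42  0.   ] dep [0.412 0.404 0.056]
top shaker 0.63 [334. 209.] atz [ 0.426 -0.359  0.   ] dep [ 0.424 -0.35   0.047]
```

```bash
python3 -c "
import cv2
a=cv2.imread('pics/top0.png')[110:290,90:390]
cv2.imwrite('pics/top0c.png',cv2.resize(a,None,fx=2.6,fy=2.6,interpolation=2))"
```

```text
(no output)
```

View pics/top0c.png

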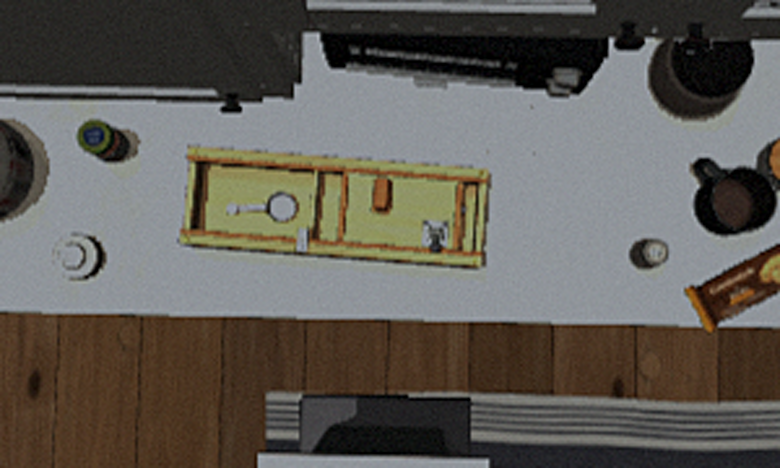

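View pics/scene0.png

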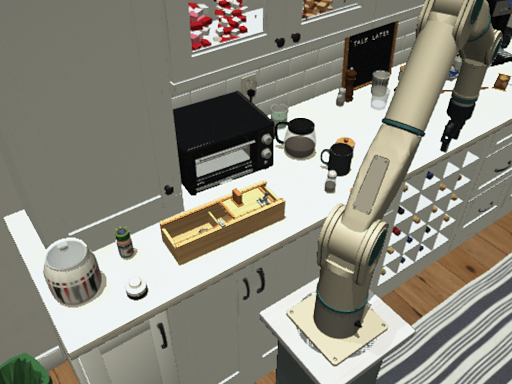

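The top view (crop) shows the box rim at (185–488, 150–265), the grip at (382,193), the lever at (435,235), the marker at (303,238) and the lid's leading batten at x≈343. The lid still has a gap of about 45 mm before it meets the marker. Nearby things are well clear. Next I'll get the box pose from depth.

```bash
cat > b.py <<'E'
from h import *
p,d=ctrl.capture('top'); m=ctrl.camera_model('top')
v,u=np.mgrid[:384,:512]; o=ray('top',(0,0))[0]
D=np.stack([(u-m['cx'])/m['fx'],(v-m['cy'])/m['fy'],np.ones_like(u)],-1)@np.array(m['R'])
P=o+D*d[...,None]
k=(P[...,2]>.07)&(P[...,2]<.15)&(abs(P[...,0]-.48)<.15)&(abs(P[...,1]-.03)<.26)&(d>0)
n,l,st,_=cv2.connectedComponentsWithStats(k.astype(np.uint8),connectivity=8)
i=1+st[1:,4].argmax(); Q=P[l==i]
r=cv2.minAreaRect((Q[:,:2]*1000).astype(np.float32)); print(r,len(Q))
k=(P[...,2]>.118)&(P[...,2]<.14)&(l==i); 
G=P[k]; G=G[G[:,0]>.475]; print('grip top',len(G),G.mean(0),G.min(0),G.max(0), cv2.minAreaRect((G[:,:2]*1000).astype(np.float32)))
k=(P[...,2]>.1)&(l==i)
G=P[k]; G=G[G[:,0]<.475]; print('lever',len(G),G[G[:,2]>.125].mean(0),G.max(0),G.min(0))
E
python3 b.py
```

```text
((482.31793212890625, 55.40977478027344), (399.11602783203125, 130.4407958984375), 86.70641326904297) 2566
grip top 60 [ 0.49573302 -0.00706036  0.12765691] [ 0.47683565 -0.01662787  0.11894202] [5.14398751e-01 3.15839723e-04 1.34260820e-01] ((495.4984436035156, -7.661493301391602), (17.037872314453125, 37.325035095214844), 88.34785461425781)
lever 34 [ 0.42758163 -0.07640163  0.13712859] [0.45358794 0.09028507 0.1460698 ] [ 0.42048273 -0.08871373  0.10014117]
```

Call:
{"api": "arm_command", "payload": {
  "rows": [
    {"wz": 0.75, "fingers": 50},
    {"wz": 0.75},
    {"wz": 0.75},
    {"dx": 0.5, "dy": -0.96},
    {"dx": 0.5, "dy": -0.96},
    {"dx": 0.5, "dy": -0.96},
    {"dx": 0.5, "dy": -0.96},
    {"dx": 0.5, "dy": -0.96},
    {"dx": 0.5, "dy": -0.96},
    {"dx": 0.5, "dy": -0.96}
  ]
}}

```text
invalid input at $.rows[0]: expected keys dx, dy, dz, wx, wy, wz, fingers
```

Call:
{"api": "arm_command", "payload": {
  "rows": [
    {"dx": 0.5, "dy": -0.96},
    {"dx": 0.5, "dy": -0.96},
    {"dx": 0.5, "dy": -0.96},
    {"dx": 0.5, "dy": -0.96},
    {"dx": 0.5, "dy": -0.96},
    {"dx": 0.5, "dy": -0.96},
    {"dx": 0.5, "dy": -0.96},
    {"dx": 0.5, "dy": -0.96},
    {"dx": 0.5, "dy": -0.96},
    {"dx": 0.33, "dy": -0.96}
  ]
}}

```text
invalid input at $.rows[0]: expected keys dx, dy, dz, wx, wy, wz, fingers
```

Call:
{"api": "arm_command", "payload": {
  "rows": [
    {"dx": 0.2, "dy": -0.96},
    {"dx": 0.1, "dy": -0.96},
    {"dx": 0.1, "dy": -0.96},
    {"dy": -0.9},
    {},
    {}
  ]
}}

```text
invalid input at $.rows[0]: expected keys dx, dy, dz, wx, wy, wz, fingers
```

All keys are needed in every row.

Call:
{"api": "arm_command", "payload": {
  "rows": [
    {"dx": 0, "dy": 0, "dz": 0, "wx": 0, "wy": 0, "wz": 0.75, "fingers": 50},
    {"dx": 0, "dy": 0, "dz": 0, "wx": 0, "wy": 0, "wz": 0.75, "fingers": 50},
    {"dx": 0, "dy": 0, "dz": 0, "wx": 0, "wy": 0, "wz": 0.75, "fingers": 50},
    {"dx": 0.5, "dy": -0.96, "dz": 0, "wx": 0, "wy": 0, "wz": 0, "fingers": 50},
    {"dx": 0.5, "dy": -0.96, "dz": 0, "wx": 0, "wy": 0, "wz": 0, "fingers": 50},
    {"dx": 0.5, "dy": -0.96, "dz": 0, "wx": 0, "wy": 0, "wz": 0, "fingers": 50},
    {"dx": 0.5, "dy": -0.96, "dz": 0, "wx": 0, "wy": 0, "wz": 0, "fingers": 50},
    {"dx": 0.5, "dy": -0.96, "dz": 0, "wx": 0, "wy": 0, "wz": 0, "fingers": 50},
    {"dx": 0.5, "dy": -0.96, "dz": 0, "wx": 0, "wy": 0, "wz": 0, "fingers": 50},
    {"dx": 0.5, "dy": -0.96, "dz": 0, "wx": 0, "wy": 0, "wz": 0, "fingers": 50}
  ]
}}

```text
clock: 2.5
eef_pos: [0.297, -0.4284, 0.2315]
orientation: [1.0, -0.028, 0.0, 0.0]
wrist_force: [0.3, -0.8, 0.1]
opening: 0.05
grip_force: 0.0
```

Call:
{"api": "arm_command", "payload": {
  "rows": [
    {"dx": 0.5, "dy": -0.96, "dz": 0, "wx": 0, "wy": 0, "wz": 0, "fingers": 50},
    {"dx": 0.5, "dy": -0.96, "dz": 0, "wx": 0, "wy": 0, "wz": 0, "fingers": 50},
    {"dx": 0.5, "dy": -0.96, "dz": 0, "wx": 0, "wy": 0, "wz": 0, "fingers": 50},
    {"dx": 0.5, "dy": -0.96, "dz": 0, "wx": 0, "wy": 0, "wz": 0, "fingers": 50},
    {"dx": 0.5, "dy": -0.96, "dz": 0, "wx": 0, "wy": 0, "wz": 0, "fingers": 50},
    {"dx": 0.5, "dy": -0.96, "dz": 0, "wx": 0, "wy": 0, "wz": 0, "fingers": 50},
    {"dx": 0.5, "dy": -0.96, "dz": 0, "wx": 0, "wy": 0, "wz": 0, "fingers": 50},
    {"dx": 0.5, "dy": -0.96, "dz": 0, "wx": 0, "wy": 0, "wz": 0, "fingers": 50},
    {"dx": 0.5, "dy": -0.96, "dz": 0, "wx": 0, "wy": 0, "wz": 0, "fingers": 50},
    {"dx": 0.5, "dy": -0.96, "dz": 0, "wx": 0, "wy": 0, "wz": 0, "fingers": 50}
  ]
}}

```text
clock: 3.75
eef_pos: [0.4632, -0.1493, 0.2316]
orientation: [1.0, -0.028, 0.0, 0.0]
wrist_force: [0.8, 0.3, 0.3]
opening: 0.0499
grip_force: 0.0
```

Call:
{"api": "arm_command", "payload": {
  "rows": [
    {"dx": 0.4, "dy": -0.96, "dz": 0, "wx": 0, "wy": 0, "wz": 0, "fingers": 50},
    {"dx": 0.4, "dy": -0.96, "dz": 0, "wx": 0, "wy": 0, "wz": 0, "fingers": 50},
    {"dx": 0, "dy": -0.96, "dz": 0, "wx": 0, "wy": 0, "wz": 0, "fingers": 50},
    {"dx": 0, "dy": -0.96, "dz": 0, "wx": 0, "wy": 0, "wz": 0, "fingers": 50},
    {"dx": 0, "dy": 0, "dz": 0, "wx": 0, "wy": 0, "wz": 0, "fingers": 50},
    {"dx": 0, "dy": 0, "dz": 0, "wx": 0, "wy": 0, "wz": 0, "fingers": 50}
  ]
}}

```text
clock: 4.5
eef_pos: [0.493, -0.0373, 0.2314]
orientation: [1.0, -0.029, 0.0, 0.0]
wrist_force: [-0.2, -0.6, -0.8]
opening: 0.0496
grip_force: 0.0
```

```bash
cat > c.py <<'E'
from h import *
import sys
s=ctrl.state(); p,d=ctrl.capture('wrist'); cv2.imwrite('pics/%s.png'%sys.argv[1],p)
print(s['clock'],np.round(s['eef_pos'],4),np.round(s['orientation'],4))
for n,z in (('lid_grip',.11),('lid_edge',.085),('marker_face',.087),('lock_tip',.134)):
    for r in ctrl.place_of('wrist',n)[:1]:
        q=r['point']; print(n,round(r['score'],2),np.round(q),atz('wrist',q,z).round(4),atdepth('wrist',q,d).round(4))
E
python3 c.py w1
```

```text
4.5 [ 0.493  -0.0373  0.2314] [ 9.996e-01 -2.860e-02  1.000e-04  3.000e-04]
lid_grip 0.69 [222. 178.] [ 0.4954 -0.0063  0.11  ] [ 0.5005 -0.0085  0.1271]
marker_face 0.92 [136. 222.] [0.4488 0.0862 0.087 ] [0.4347 0.1006 0.0547]
lock_tip 0.87 [306. 253.] [ 0.4316 -0.0746  0.134 ] [ 0.4332 -0.0742  0.1367]
```

View pics/w1.png

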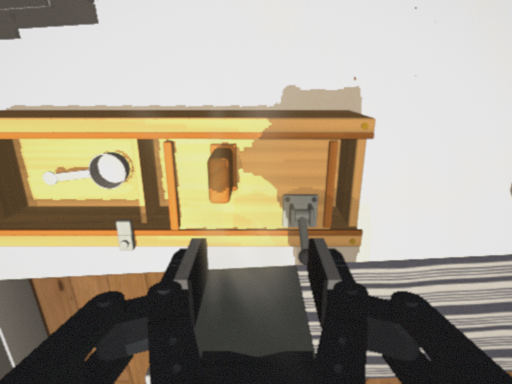

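The wrist view shows the box aligned with the picture: grip (220,173), batten (168,185), marker (124,235) and lever ball (305,255). The grip position agrees with the depth estimate, (0.4955, -0.0065), so I'll go down onto it.

Call:
{"api": "arm_command", "payload": {
  "rows": [
    {"dx": 0.03, "dy": -0.5, "dz": 0, "wx": 0, "wy": 0, "wz": 0, "fingers": 50},
    {"dx": 0.02, "dy": -0.52, "dz": 0, "wx": 0, "wy": 0, "wz": 0, "fingers": 50},
    {"dx": 0, "dy": 0, "dz": 0.9, "wx": 0, "wy": 0, "wz": 0, "fingers": 50},
    {"dx": 0, "dy": 0, "dz": 0.9, "wx": 0, "wy": 0, "wz": 0, "fingers": 50},
    {"dx": 0, "dy": 0, "dz": 0.9, "wx": 0, "wy": 0, "wz": 0, "fingers": 50},
    {"dx": 0, "dy": 0, "dz": 0.7, "wx": 0, "wy": 0, "wz": 0, "fingers": 50},
    {"dx": 0, "dy": 0, "dz": 0.6, "wx": 0, "wy": 0, "wz": 0, "fingers": 50},
    {"dx": 0, "dy": 0, "dz": 0.5, "wx": 0, "wy": 0, "wz": 0, "fingers": 50},
    {"dx": 0, "dy": 0, "dz": 0, "wx": 0, "wy": 0, "wz": 0, "fingers": 50}
  ]
}}

```text
clock: 5.88
eef_pos: [0.4956, -0.0053, 0.0955]
orientation: [1.0, -0.028, -0.001, -0.0]
wrist_force: [0.2, -0.0, 0.7]
opening: 0.0497
grip_force: 0.0
```

```bash
python3 c.py w2
```

```text
5.875 [ 0.4956 -0.0053  0.0955] [ 9.996e-01 -2.790e-02 -1.000e-03 -1.000e-04]
lid_grip 0.91 [261. 265.] [ 0.4961 -0.0064  0.11  ] [ 0.509  -0.0069  0.1305]
marker_face 0.57 [259. 263.] [ 0.4827 -0.0052  0.087 ] [ 0.5095 -0.0064  0.1301]
```

View pics/w2.png

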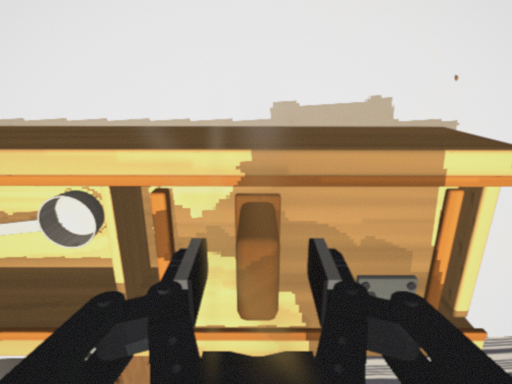

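The grip is centred between the fingers (column 258). Closing now.

Call:
{"api": "arm_command", "payload": {
  "newtons": 40,
  "rows": [
    {"dx": 0, "dy": 0, "dz": 0, "wx": 0, "wy": 0, "wz": 0, "fingers": 10},
    {"dx": 0, "dy": 0, "dz": 0, "wx": 0, "wy": 0, "wz": 0, "fingers": 10},
    {"dx": 0, "dy": 0, "dz": 0, "wx": 0, "wy": 0, "wz": 0, "fingers": 10},
    {"dx": 0, "dy": 0, "dz": 0, "wx": 0, "wy": 0, "wz": 0, "fingers": 10},
    {"dx": 0, "dy": 0, "dz": 0, "wx": 0, "wy": 0, "wz": 0, "fingers": 10},
    {"dx": 0, "dy": 0, "dz": 0, "wx": 0, "wy": 0, "wz": 0, "fingers": 10}
  ]
}}

```text
clock: 6.88
eef_pos: [0.4965, -0.0061, 0.0968]
orientation: [1.0, -0.028, 0.0, -0.0]
wrist_force: [-0.6, 0.8, 5.5]
opening: 0.0178
grip_force: 41.7
```

Call:
{"api": "arm_command", "payload": {
  "rows": [
    {"dx": 0, "dy": -0.1, "dz": 0, "wx": 0, "wy": 0, "wz": 0, "fingers": 10},
    {"dx": 0, "dy": -0.15, "dz": 0, "wx": 0, "wy": 0, "wz": 0, "fingers": 10},
    {"dx": 0, "dy": -0.15, "dz": 0, "wx": 0, "wy": 0, "wz": 0, "fingers": 10},
    {"dx": 0, "dy": -0.15, "dz": 0, "wx": 0, "wy": 0, "wz": 0, "fingers": 10},
    {"dx": 0, "dy": -0.15, "dz": 0, "wx": 0, "wy": 0, "wz": 0, "fingers": 10},
    {"dx": 0, "dy": -0.15, "dz": 0, "wx": 0, "wy": 0, "wz": 0, "fingers": 10},
    {"dx": 0, "dy": -0.15, "dz": 0, "wx": 0, "wy": 0, "wz": 0, "fingers": 10}
  ]
}}

```text
clock: 7.75
eef_pos: [0.4982, 0.0234, 0.0968]
orientation: [1.0, -0.029, 0.0, 0.0]
wrist_force: [-1.1, -0.9, 5.5]
opening: 0.0175
grip_force: 41.9
```

Call:
{"api": "arm_command", "payload": {
  "rows": [
    {"dx": 0, "dy": -0.1, "dz": 0, "wx": 0, "wy": 0, "wz": 0, "fingers": 10},
    {"dx": 0, "dy": -0.1, "dz": 0, "wx": 0, "wy": 0, "wz": 0, "fingers": 10},
    {"dx": 0, "dy": -0.1, "dz": 0, "wx": 0, "wy": 0, "wz": 0, "fingers": 10},
    {"dx": 0, "dy": -0.1, "dz": 0, "wx": 0, "wy": 0, "wz": 0, "fingers": 10},
    {"dx": 0, "dy": -0.1, "dz": 0, "wx": 0, "wy": 0, "wz": 0, "fingers": 10},
    {"dx": 0, "dy": -0.1, "dz": 0, "wx": 0, "wy": 0, "wz": 0, "fingers": 10},
    {"dx": 0, "dy": -0.1, "dz": 0, "wx": 0, "wy": 0, "wz": 0, "fingers": 10},
    {"dx": 0, "dy": -0.1, "dz": 0, "wx": 0, "wy": 0, "wz": 0, "fingers": 10}
  ]
}}

```text
clock: 8.75
eef_pos: [0.4995, 0.0471, 0.0967]
orientation: [1.0, -0.029, 0.0, 0.0]
wrist_force: [-0.5, -2.0, 6.0]
opening: 0.0175
grip_force: 41.9
```

Call:
{"api": "arm_command", "payload": {
  "rows": [
    {"dx": 0, "dy": -0.07, "dz": 0, "wx": 0, "wy": 0, "wz": 0, "fingers": 10},
    {"dx": 0, "dy": -0.07, "dz": 0, "wx": 0, "wy": 0, "wz": 0, "fingers": 10},
    {"dx": 0, "dy": -0.07, "dz": 0, "wx": 0, "wy": 0, "wz": 0, "fingers": 10},
    {"dx": 0, "dy": -0.07, "dz": 0, "wx": 0, "wy": 0, "wz": 0, "fingers": 10}
  ]
}}

```text
clock: 9.25
eef_pos: [0.5, 0.0555, 0.0968]
orientation: [1.0, -0.029, 0.0, 0.0]
wrist_force: [-0.3, -2.7, 5.7]
opening: 0.0173
grip_force: 41.9
```

Call:
{"api": "arm_command", "payload": {
  "rows": [
    {"dx": 0, "dy": -0.06, "dz": 0, "wx": 0, "wy": 0, "wz": 0, "fingers": 10},
    {"dx": 0, "dy": -0.06, "dz": 0, "wx": 0, "wy": 0, "wz": 0, "fingers": 10},
    {"dx": 0, "dy": -0.06, "dz": 0, "wx": 0, "wy": 0, "wz": 0, "fingers": 10},
    {"dx": 0, "dy": -0.06, "dz": 0, "wx": 0, "wy": 0, "wz": 0, "fingers": 10}
  ]
}}

```text
clock: 9.75
eef_pos: [0.5004, 0.0627, 0.0968]
orientation: [1.0, -0.029, 0.0, 0.0]
wrist_force: [-0.6, -1.1, 6.6]
opening: 0.0175
grip_force: 41.9
```

Call:
{"api": "arm_command", "payload": {
  "rows": [
    {"dx": 0, "dy": -0.06, "dz": 0, "wx": 0, "wy": 0, "wz": 0, "fingers": 10},
    {"dx": 0, "dy": -0.06, "dz": 0, "wx": 0, "wy": 0, "wz": 0, "fingers": 10},
    {"dx": 0, "dy": -0.06, "dz": 0, "wx": 0, "wy": 0, "wz": 0, "fingers": 10},
    {"dx": 0, "dy": -0.06, "dz": 0, "wx": 0, "wy": 0, "wz": 0, "fingers": 10}
  ]
}}

```text
clock: 10.25
eef_pos: [0.5008, 0.0699, 0.0967]
orientation: [1.0, -0.029, 0.0, 0.0]
wrist_force: [-1.2, -1.3, 5.2]
opening: 0.0173
grip_force: 41.9
```

Call:
{"api": "arm_command", "payload": {
  "rows": [
    {"dx": 0, "dy": -0.06, "dz": 0, "wx": 0, "wy": 0, "wz": 0, "fingers": 10},
    {"dx": 0, "dy": -0.06, "dz": 0, "wx": 0, "wy": 0, "wz": 0, "fingers": 10},
    {"dx": 0, "dy": -0.06, "dz": 0, "wx": 0, "wy": 0, "wz": 0, "fingers": 10},
    {"dx": 0, "dy": -0.06, "dz": 0, "wx": 0, "wy": 0, "wz": 0, "fingers": 10}
  ]
}}

```text
clock: 10.75
eef_pos: [0.5013, 0.0771, 0.0967]
orientation: [1.0, -0.029, 0.0, 0.0]
wrist_force: [-1.5, -1.4, 5.3]
opening: 0.0174
grip_force: 41.9
```

Call:
{"api": "arm_command", "payload": {
  "rows": [
    {"dx": 0, "dy": -0.06, "dz": 0, "wx": 0, "wy": 0, "wz": 0, "fingers": 10},
    {"dx": 0, "dy": -0.06, "dz": 0, "wx": 0, "wy": 0, "wz": 0, "fingers": 10},
    {"dx": 0, "dy": -0.06, "dz": 0, "wx": 0, "wy": 0, "wz": 0, "fingers": 10},
    {"dx": 0, "dy": -0.06, "dz": 0, "wx": 0, "wy": 0, "wz": 0, "fingers": 10}
  ]
}}

```text
clock: 11.25
eef_pos: [0.5017, 0.0843, 0.0968]
orientation: [1.0, -0.029, 0.0, 0.0]
wrist_force: [-0.7, -1.2, 6.0]
opening: 0.0174
grip_force: 41.9
```

Call:
{"api": "arm_command", "payload": {
  "rows": [
    {"dx": 0, "dy": -0.06, "dz": 0, "wx": 0, "wy": 0, "wz": 0, "fingers": 10},
    {"dx": 0, "dy": -0.06, "dz": 0, "wx": 0, "wy": 0, "wz": 0, "fingers": 10},
    {"dx": 0, "dy": -0.06, "dz": 0, "wx": 0, "wy": 0, "wz": 0, "fingers": 10},
    {"dx": 0, "dy": -0.06, "dz": 0, "wx": 0, "wy": 0, "wz": 0, "fingers": 10}
  ]
}}

```text
clock: 11.75
eef_pos: [0.5021, 0.0915, 0.0968]
orientation: [1.0, -0.029, 0.0, 0.0]
wrist_force: [-0.7, -2.4, 6.5]
opening: 0.0176
grip_force: 41.9
```

Call:
{"api": "arm_command", "payload": {
  "rows": [
    {"dx": 0, "dy": -0.06, "dz": 0, "wx": 0, "wy": 0, "wz": 0, "fingers": 10},
    {"dx": 0, "dy": -0.06, "dz": 0, "wx": 0, "wy": 0, "wz": 0, "fingers": 10},
    {"dx": 0, "dy": -0.06, "dz": 0, "wx": 0, "wy": 0, "wz": 0, "fingers": 10},
    {"dx": 0, "dy": -0.06, "dz": 0, "wx": 0, "wy": 0, "wz": 0, "fingers": 10}
  ]
}}

```text
clock: 12.25
eef_pos: [0.5025, 0.0987, 0.0967]
orientation: [1.0, -0.029, 0.0, 0.0]
wrist_force: [-0.2, -1.8, 5.8]
opening: 0.0175
grip_force: 41.9
```

Call:
{"api": "arm_command", "payload": {
  "rows": [
    {"dx": 0, "dy": -0.06, "dz": 0, "wx": 0, "wy": 0, "wz": 0, "fingers": 10},
    {"dx": 0, "dy": -0.06, "dz": 0, "wx": 0, "wy": 0, "wz": 0, "fingers": 10},
    {"dx": 0, "dy": -0.06, "dz": 0, "wx": 0, "wy": 0, "wz": 0, "fingers": 10},
    {"dx": 0, "dy": -0.06, "dz": 0, "wx": 0, "wy": 0, "wz": 0, "fingers": 10}
  ]
}}

```text
clock: 12.75
eef_pos: [0.5029, 0.1059, 0.0968]
orientation: [1.0, -0.029, 0.0, 0.0]
wrist_force: [-0.7, -1.8, 6.7]
opening: 0.0175
grip_force: 41.9
```

Call:
{"api": "arm_command", "payload": {
  "rows": [
    {"dx": 0, "dy": -0.06, "dz": 0, "wx": 0, "wy": 0, "wz": 0, "fingers": 10},
    {"dx": 0, "dy": -0.06, "dz": 0, "wx": 0, "wy": 0, "wz": 0, "fingers": 10},
    {"dx": 0, "dy": -0.06, "dz": 0, "wx": 0, "wy": 0, "wz": 0, "fingers": 10},
    {"dx": 0, "dy": -0.06, "dz": 0, "wx": 0, "wy": 0, "wz": 0, "fingers": 10}
  ]
}}

```text
clock: 13.25
eef_pos: [0.5033, 0.113, 0.0968]
orientation: [1.0, -0.029, 0.0, 0.0]
wrist_force: [-0.6, -2.3, 5.8]
opening: 0.0176
grip_force: 41.9
```

Call:
{"api": "arm_command", "payload": {
  "rows": [
    {"dx": 0, "dy": -0.06, "dz": 0, "wx": 0, "wy": 0, "wz": 0, "fingers": 10},
    {"dx": 0, "dy": -0.06, "dz": 0, "wx": 0, "wy": 0, "wz": 0, "fingers": 10},
    {"dx": 0, "dy": -0.06, "dz": 0, "wx": 0, "wy": 0, "wz": 0, "fingers": 10},
    {"dx": 0, "dy": -0.06, "dz": 0, "wx": 0, "wy": 0, "wz": 0, "fingers": 10}
  ]
}}

```text
clock: 13.75
eef_pos: [0.5038, 0.1202, 0.0968]
orientation: [1.0, -0.029, 0.0, 0.0]
wrist_force: [-0.5, -2.0, 6.5]
opening: 0.0172
grip_force: 41.9
```

Call:
{"api": "arm_command", "payload": {
  "rows": [
    {"dx": 0, "dy": -0.06, "dz": 0, "wx": 0, "wy": 0, "wz": 0, "fingers": 10},
    {"dx": 0, "dy": -0.06, "dz": 0, "wx": 0, "wy": 0, "wz": 0, "fingers": 10},
    {"dx": 0, "dy": -0.06, "dz": 0, "wx": 0, "wy": 0, "wz": 0, "fingers": 10},
    {"dx": 0, "dy": -0.06, "dz": 0, "wx": 0, "wy": 0, "wz": 0, "fingers": 10}
  ]
}}

```text
clock: 14.25
eef_pos: [0.5041, 0.1274, 0.0968]
orientation: [1.0, -0.029, 0.0, 0.0]
wrist_force: [-1.2, -2.0, 6.0]
opening: 0.0174
grip_force: 41.9
```

Call:
{"api": "arm_command", "payload": {
  "rows": [
    {"dx": 0, "dy": -0.06, "dz": 0, "wx": 0, "wy": 0, "wz": 0, "fingers": 10},
    {"dx": 0, "dy": -0.06, "dz": 0, "wx": 0, "wy": 0, "wz": 0, "fingers": 10},
    {"dx": 0, "dy": -0.06, "dz": 0, "wx": 0, "wy": 0, "wz": 0, "fingers": 10},
    {"dx": 0, "dy": -0.06, "dz": 0, "wx": 0, "wy": 0, "wz": 0, "fingers": 10}
  ]
}}

```text
clock: 14.75
eef_pos: [0.5046, 0.1346, 0.0968]
orientation: [1.0, -0.029, 0.0, 0.0]
wrist_force: [-1.0, -1.8, 5.7]
opening: 0.0172
grip_force: 41.9
```

Call:
{"api": "arm_command", "payload": {
  "rows": [
    {"dx": 0, "dy": -0.06, "dz": 0, "wx": 0, "wy": 0, "wz": 0, "fingers": 10},
    {"dx": 0, "dy": -0.06, "dz": 0, "wx": 0, "wy": 0, "wz": 0, "fingers": 10},
    {"dx": 0, "dy": -0.06, "dz": 0, "wx": 0, "wy": 0, "wz": 0, "fingers": 10},
    {"dx": 0, "dy": -0.06, "dz": 0, "wx": 0, "wy": 0, "wz": 0, "fingers": 10}
  ]
}}

```text
clock: 15.25
eef_pos: [0.505, 0.1418, 0.0967]
orientation: [1.0, -0.029, 0.0, 0.0]
wrist_force: [-0.2, -2.1, 5.5]
opening: 0.0174
grip_force: 41.9
```

Call:
{"api": "arm_command", "payload": {
  "rows": [
    {"dx": 0, "dy": -0.06, "dz": 0, "wx": 0, "wy": 0, "wz": 0, "fingers": 10},
    {"dx": 0, "dy": -0.06, "dz": 0, "wx": 0, "wy": 0, "wz": 0, "fingers": 10},
    {"dx": 0, "dy": -0.06, "dz": 0, "wx": 0, "wy": 0, "wz": 0, "fingers": 10},
    {"dx": 0, "dy": -0.06, "dz": 0, "wx": 0, "wy": 0, "wz": 0, "fingers": 10}
  ]
}}

```text
clock: 15.75
eef_pos: [0.5052, 0.1458, 0.0968]
orientation: [1.0, -0.03, -0.0, 0.002]
wrist_force: [-0.9, -8.6, 8.4]
opening: 0.0175
grip_force: 42.1
```

Bind felt, at about 8.6 N. I'll let it settle and read again.

Call:
{"api": "arm_command", "payload": {
  "rows": [
    {"dx": 0, "dy": 0, "dz": 0, "wx": 0, "wy": 0, "wz": 0, "fingers": 10},
    {"dx": 0, "dy": 0, "dz": 0, "wx": 0, "wy": 0, "wz": 0, "fingers": 10}
  ]
}}

```text
clock: 16.0
eef_pos: [0.5052, 0.1461, 0.0968]
orientation: [1.0, -0.03, -0.0, 0.002]
wrist_force: [-1.7, -8.2, 7.4]
opening: 0.017
grip_force: 42.1
```

Call:
{"api": "arm_command", "payload": {
  "rows": [
    {"dx": 0, "dy": -0.04, "dz": 0, "wx": 0, "wy": 0, "wz": 0, "fingers": 10},
    {"dx": 0, "dy": 0, "dz": 0, "wx": 0, "wy": 0, "wz": 0, "fingers": 10},
    {"dx": 0, "dy": 0, "dz": 0, "wx": 0, "wy": 0, "wz": 0, "fingers": 10}
  ]
}}

```text
clock: 16.38
eef_pos: [0.5052, 0.1464, 0.0968]
orientation: [1.0, -0.03, -0.0, 0.002]
wrist_force: [-0.7, -10.0, 8.1]
opening: 0.0175
grip_force: 42.1
```

Call:
{"api": "arm_command", "payload": {
  "rows": [
    {"dx": 0, "dy": 0.1, "dz": 0, "wx": 0, "wy": 0, "wz": 0, "fingers": 10},
    {"dx": 0, "dy": 0.1, "dz": 0, "wx": 0, "wy": 0, "wz": 0, "fingers": 10},
    {"dx": 0, "dy": 0.1, "dz": 0, "wx": 0, "wy": 0, "wz": 0, "fingers": 10},
    {"dx": 0, "dy": 0.1, "dz": 0, "wx": 0, "wy": 0, "wz": 0, "fingers": 10},
    {"dx": 0, "dy": 0.1, "dz": 0, "wx": 0, "wy": 0, "wz": 0, "fingers": 10},
    {"dx": 0, "dy": 0.1, "dz": 0, "wx": 0, "wy": 0, "wz": 0, "fingers": 10},
    {"dx": 0, "dy": 0.1, "dz": 0, "wx": 0, "wy": 0, "wz": 0, "fingers": 10},
    {"dx": 0, "dy": 0.07, "dz": 0, "wx": 0, "wy": 0, "wz": 0, "fingers": 10},
    {"dx": 0, "dy": 0, "dz": 0, "wx": 0, "wy": 0, "wz": 0, "fingers": 10},
    {"dx": 0, "dy": 0, "dz": 0, "wx": 0, "wy": 0, "wz": 0, "fingers": 10}
  ]
}}

```text
clock: 17.62
eef_pos: [0.5042, 0.1279, 0.0968]
orientation: [1.0, -0.028, 0.0, -0.0]
wrist_force: [-0.1, 0.5, 6.0]
opening: 0.0174
grip_force: 41.9
```

Call:
{"api": "arm_command", "payload": {
  "rows": [
    {"dx": 0, "dy": 0.05, "dz": 0, "wx": 0, "wy": 0, "wz": 0, "fingers": 10},
    {"dx": 0, "dy": 0, "dz": 0, "wx": 0, "wy": 0, "wz": 0, "fingers": 10},
    {"dx": 0, "dy": 0, "dz": 0, "wx": 0, "wy": 0, "wz": 0, "fingers": 10}
  ]
}}

```text
clock: 18.0
eef_pos: [0.5041, 0.1266, 0.0968]
orientation: [1.0, -0.028, 0.0, -0.0]
wrist_force: [0.4, 1.1, 5.5]
opening: 0.0171
grip_force: 41.9
```

Call:
{"api": "arm_command", "payload": {
  "rows": [
    {"dx": 0, "dy": 0, "dz": 0, "wx": 0, "wy": 0, "wz": 0, "fingers": 45},
    {"dx": 0, "dy": 0, "dz": 0, "wx": 0, "wy": 0, "wz": 0, "fingers": 45},
    {"dx": 0, "dy": 0, "dz": 0, "wx": 0, "wy": 0, "wz": 0, "fingers": 45},
    {"dx": 0, "dy": 0, "dz": 0, "wx": 0, "wy": 0, "wz": 0, "fingers": 45},
    {"dx": 0, "dy": 0, "dz": -0.5, "wx": 0, "wy": 0, "wz": 0, "fingers": 45},
    {"dx": 0, "dy": 0, "dz": -0.9, "wx": 0, "wy": 0, "wz": 0, "fingers": 45},
    {"dx": 0, "dy": 0, "dz": -0.9, "wx": 0, "wy": 0, "wz": 0, "fingers": 45},
    {"dx": 0, "dy": 0, "dz": -0.9, "wx": 0, "wy": 0, "wz": 0, "fingers": 45},
    {"dx": 0, "dy": 0.1, "dz": -0.9, "wx": 0, "wy": 0, "wz": 0, "fingers": 0},
    {"dx": 0, "dy": 0, "dz": 0, "wx": 0, "wy": 0, "wz": 0, "fingers": 0}
  ]
}}

```text
clock: 19.25
eef_pos: [0.5051, 0.1234, 0.2221]
orientation: [1.0, -0.029, 0.003, -0.001]
wrist_force: [-0.1, 0.0, -1.2]
opening: 0.0093
grip_force: 0.0
```

```bash
python3 c.py w3
```

```text
19.25 [0.5051 0.1234 0.2221] [ 9.996e-01 -2.860e-02  2.600e-03 -8.000e-04]
lid_grip 0.74 [254. 183.] [0.5036 0.1269 0.11  ] [0.5086 0.1264 0.1254]
lid_edge 0.59 [200. 230.] [0.4504 0.1825 0.085 ] [0.4516 0.1819 0.0875]
marker_face 0.57 [181. 228.] [0.4552 0.2002 0.087 ] [0.4377 0.2111 0.0499]
lock_tip 0.75 [342. 263.] [0.4379 0.0578 0.134 ] [0.4387 0.0581 0.1351]
```

View pics/w3.png

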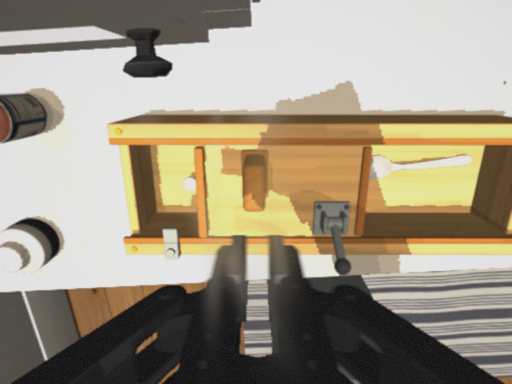

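The wrist view shows the marker at (172,243), the batten at (200,195) and so a clear gap, the grip at (254,180) and the lever still towards the robot with its ball at (342,266). The ball measures (0.438, 0.058, 0.135), as expected. Next I go to its near side with the fingers shut.

Call:
{"api": "arm_command", "payload": {
  "rows": [
    {"dx": -0.66, "dy": 0.47, "dz": 0, "wx": 0, "wy": 0, "wz": 0, "fingers": 0},
    {"dx": -0.66, "dy": 0.47, "dz": 0, "wx": 0, "wy": 0, "wz": 0, "fingers": 0},
    {"dx": -0.66, "dy": 0.47, "dz": 0, "wx": 0, "wy": 0, "wz": 0, "fingers": 0},
    {"dx": -0.66, "dy": 0.47, "dz": 0, "wx": 0, "wy": 0, "wz": 0, "fingers": 0},
    {"dx": -0.66, "dy": 0.47, "dz": 0, "wx": 0, "wy": 0, "wz": 0, "fingers": 0},
    {"dx": 0, "dy": 0, "dz": 0, "wx": 0, "wy": 0, "wz": 0, "fingers": 0},
    {"dx": 0, "dy": 0, "dz": 0.7, "wx": 0, "wy": 0, "wz": 0, "fingers": 0},
    {"dx": 0, "dy": 0, "dz": 0, "wx": 0, "wy": 0, "wz": 0, "fingers": 0}
  ]
}}

```text
clock: 20.5
eef_pos: [0.4007, 0.059, 0.1973]
orientation: [1.0, -0.028, -0.001, 0.0]
wrist_force: [0.0, 0.0, -0.5]
opening: -0.0
grip_force: 0.0
```

Call:
{"api": "arm_command", "payload": {
  "rows": [
    {"dx": 0, "dy": 0, "dz": 0.8, "wx": 0, "wy": 0, "wz": 0, "fingers": 0},
    {"dx": 0, "dy": 0, "dz": 0.8, "wx": 0, "wy": 0, "wz": 0, "fingers": 0},
    {"dx": 0, "dy": 0, "dz": 0.7, "wx": 0, "wy": 0, "wz": 0, "fingers": 0},
    {"dx": 0, "dy": 0, "dz": 0, "wx": 0, "wy": 0, "wz": 0, "fingers": 0},
    {"dx": 0, "dy": 0, "dz": 0, "wx": 0, "wy": 0, "wz": 0, "fingers": 0}
  ]
}}

```text
clock: 21.12
eef_pos: [0.4016, 0.0588, 0.1299]
orientation: [1.0, -0.028, 0.001, -0.0]
wrist_force: [0.8, 0.4, 0.8]
opening: -0.0001
grip_force: 0.0
```

```bash
python3 c.py w4
```

```text
21.125 [0.4016 0.0588 0.1299] [ 9.996e-01 -2.830e-02  5.000e-04 -1.000e-04]
lid_edge 0.78 [ 42. 144.] [0.4541 0.1857 0.085 ] [0.4548 0.1823 0.0899]
marker_face 0.92 [ 11. 143.] [0.456  0.2021 0.087 ] [0.4475 0.25   0.0264]
lock_tip 0.58 [260. 187.] [0.4358 0.0566 0.134 ] [0.4378 0.0566 0.1399]
```

View pics/w4.png

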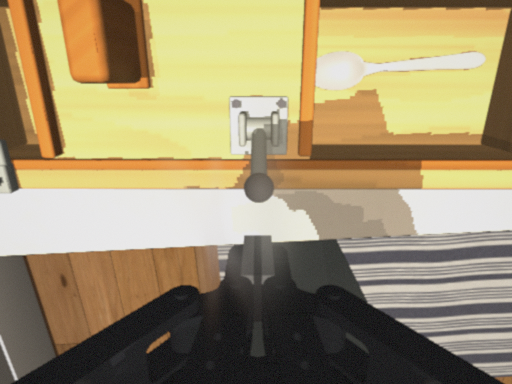

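The shut fingers (258,250) line up with the ball (258,187). Pushing along +x.

Call:
{"api": "arm_command", "payload": {
  "rows": [
    {"dx": 0.19, "dy": 0, "dz": 0, "wx": 0, "wy": 0, "wz": 0, "fingers": 0},
    {"dx": 0.19, "dy": 0, "dz": 0, "wx": 0, "wy": 0, "wz": 0, "fingers": 0},
    {"dx": 0.19, "dy": 0, "dz": 0, "wx": 0, "wy": 0, "wz": 0, "fingers": 0},
    {"dx": 0.19, "dy": 0, "dz": 0, "wx": 0, "wy": 0, "wz": 0, "fingers": 0},
    {"dx": 0.19, "dy": 0, "dz": 0, "wx": 0, "wy": 0, "wz": 0, "fingers": 0},
    {"dx": 0.19, "dy": 0, "dz": 0, "wx": 0, "wy": 0, "wz": 0, "fingers": 0},
    {"dx": 0.19, "dy": 0, "dz": 0, "wx": 0, "wy": 0, "wz": 0, "fingers": 0},
    {"dx": 0.19, "dy": 0, "dz": 0, "wx": 0, "wy": 0, "wz": 0, "fingers": 0},
    {"dx": 0.19, "dy": 0, "dz": 0, "wx": 0, "wy": 0, "wz": 0, "fingers": 0}
  ]
}}

```text
clock: 22.5
eef_pos: [0.4525, 0.0556, 0.1293]
orientation: [1.0, -0.028, 0.0, -0.0]
wrist_force: [-1.7, -0.6, -1.5]
opening: 0.0001
grip_force: 0.9
```

Call:
{"api": "arm_command", "payload": {
  "rows": [
    {"dx": 0.1, "dy": 0, "dz": 0, "wx": 0, "wy": 0, "wz": 0, "fingers": 0},
    {"dx": 0.1, "dy": 0, "dz": 0, "wx": 0, "wy": 0, "wz": 0, "fingers": 0},
    {"dx": 0.05, "dy": 0, "dz": 0, "wx": 0, "wy": 0, "wz": 0, "fingers": 0}
  ]
}}

```text
clock: 22.88
eef_pos: [0.4593, 0.0552, 0.1292]
orientation: [1.0, -0.028, -0.0, 0.0]
wrist_force: [-2.2, 0.2, -0.5]
opening: 0.0002
grip_force: 1.0
```

Call:
{"api": "arm_command", "payload": {
  "rows": [
    {"dx": 0.1, "dy": 0, "dz": 0, "wx": 0, "wy": 0, "wz": 0, "fingers": 0},
    {"dx": 0.1, "dy": 0, "dz": 0, "wx": 0, "wy": 0, "wz": 0, "fingers": 0},
    {"dx": 0, "dy": 0, "dz": 0, "wx": 0, "wy": 0, "wz": 0, "fingers": 0}
  ]
}}

```text
clock: 23.25
eef_pos: [0.4628, 0.0549, 0.1289]
orientation: [1.0, -0.028, -0.003, 0.0]
wrist_force: [-6.9, 1.2, 1.2]
opening: 0.0001
grip_force: 3.4
```

The stop is reached: the force rises to 6.9 N at the expected place. I back off, go up and check.

Call:
{"api": "arm_command", "payload": {
  "rows": [
    {"dx": -0.5, "dy": 0, "dz": 0, "wx": 0, "wy": 0, "wz": 0, "fingers": 0},
    {"dx": -0.7, "dy": 0, "dz": 0, "wx": 0, "wy": 0, "wz": 0, "fingers": 0},
    {"dx": -0.4, "dy": 0, "dz": -0.5, "wx": 0, "wy": 0, "wz": 0, "fingers": 0},
    {"dx": 0, "dy": -0.6, "dz": -0.8, "wx": 0, "wy": 0, "wz": 0, "fingers": 0},
    {"dx": 0, "dy": -0.9, "dz": -0.8, "wx": 0, "wy": 0, "wz": 0, "fingers": 0},
    {"dx": 0, "dy": -0.9, "dz": -0.8, "wx": 0, "wy": 0, "wz": 0, "fingers": 0},
    {"dx": 0, "dy": -0.9, "dz": 0, "wx": 0, "wy": 0, "wz": 0, "fingers": 0},
    {"dx": 0, "dy": -0.9, "dz": 0, "wx": 0, "wy": 0, "wz": 0, "fingers": 0},
    {"dx": 0, "dy": 0, "dz": 0, "wx": 0, "wy": 0, "wz": 0, "fingers": 0},
    {"dx": 0, "dy": 0, "dz": 0, "wx": 0, "wy": 0, "wz": 0, "fingers": 0}
  ]
}}

```text
clock: 24.5
eef_pos: [0.4253, 0.1828, 0.2165]
orientation: [1.0, -0.029, 0.001, 0.0]
wrist_force: [-0.7, 0.2, 0.5]
opening: 0.0003
grip_force: 0.0
```

```bash
python3 c.py w5
```

```text
24.5 [0.4253 0.1828 0.2165] [ 9.996e-01 -2.870e-02  6.000e-04  1.000e-04]
lid_grip 0.62 [328.  80.] [0.5039 0.1259 0.11  ] [0.5041 0.1299 0.129 ]
lid_edge 0.81 [256. 142.] [0.4554 0.1826 0.085 ] [0.4561 0.1826 0.089 ]
marker_face 0.69 [236. 149.] [0.4511 0.2003 0.087 ] [0.4407 0.2044 0.0354]
lock_tip 0.78 [441. 110.] [0.4796 0.0529 0.134 ] [0.4803 0.0558 0.1392]
```

View pics/w5.png

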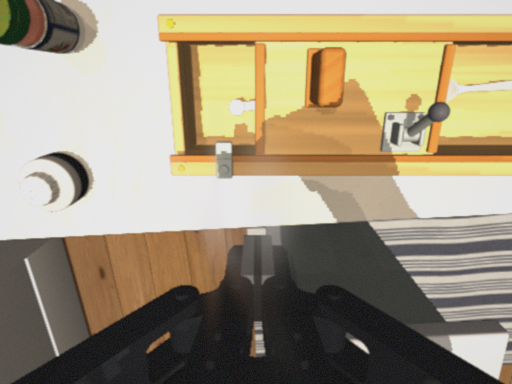

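The lever now leans away: its ball is at (439,111), world x 0.480, which is 42 mm over. The grip is unmoved at y≈0.126. I'll take one zoomed check of the gap.

Run:
```python
from h import *
a=cv2.imread('pics/w5.png')[130:190,200:280]
cv2.imwrite('pics/w5c.png',cv2.resize(a,None,fx=10,fy=10,interpolation=cv2.INTER_NEAREST))
for c in (232,233,234): print(c,atz('wrist',(c,150),.098)[1],atz('wrist',(c,150),.086)[1])
for c in (254,255,256): print(c,atz('wrist',(c,150),.09)[1])
```

```text
232 0.20312492567355217 0.20423630591167982
233 0.2022909227130954 0.2033639731039685
234 0.20145691927824239 0.20249163980005822
254 0.1849554966653977
255 0.18409592971685126
256 0.18323636227936427
```

View pics/w5c.png

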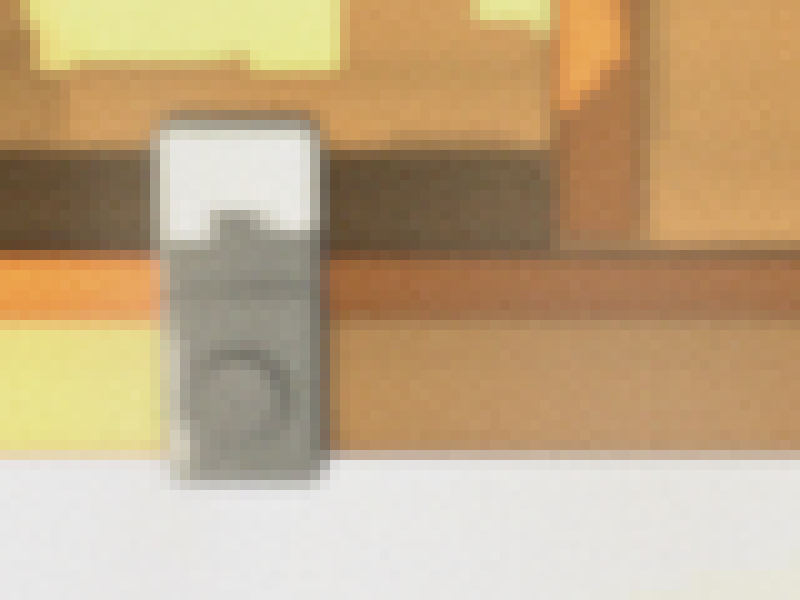

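The marker's face is at column 232 (y≈0.203) and the batten's at column 255 (y≈0.184). That makes the gap about 19–20 mm, which agrees with the 19.8 mm from the arm's own readings. Handing in.

```bash
python3 -c "
from station import ctrl
print(ctrl.sign_off())"
```

```text
the job is handed in; nothing more can be done
None
```

I slid the lid until it bound at about 10 N, backed it off about 20 mm from the marker, and flipped the lever fully over to its stop; the job is handed in.

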